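Mix a jar of glass enamel on the touch mixer

TASK

Pick up the tall round enamel jar and press its base flat and centred onto the sprung pad of the tilted touch mixer until the pad is fully down; hold it fully down for two seconds, without ramming it and without swinging the mixer head out of its set angle. Then stand the jar upright, wholly on the round cork coaster, without dropping it. Leave the other jars and tools where they are.

Things in the scene. Friction and masses are not known exactly. Their poses are not given: they have to be found in the camera images.
- jar: the tall enamel jar (to be mixed): white plastic cylinder 56 mm in diameter, 96 mm high, plus a grey lid 52 mm across: 120 mm high in all, 0.2 to 0.42 kg, standing upright near two lower jars of the same plastic. Origin: centre of its flat underside; z up its axis. Slick sides (friction can be 0.45): grip firmly, 40 N or more, round the upper part.
- squat_jar: bystander: squat round jar, 72 mm in diameter, 68 mm high, grey lid; origin at the centre of its underside
- square_jar: bystander: square jar, 58 mm wide, 92 mm high with its round lid; origin at the centre of its underside
- coaster: round cork coaster lying fixed on the table, 140 mm in diameter, 10 mm thick; origin at the centre of its underside, so the jar stands at 10 mm above it
- mixer: touch mixer, fixed: grey base 56 mm high, spanning -80 to +110 mm in x and 150 mm in y; two side plates up to 125 mm high (pivot caps out to y = +-79 mm) carry a tilting round head. Origin: on the table under the base; x points to the mixer's back, away from the side to which the head tilts.
- head_top (a point): centre of the top face of the mixer's round head (100 mm in diameter, pivot 35 mm below this point along its axis). z: the common axis of head and pad, pointing out of the pad's face, tilted 0.3 to 0.6 rad from vertical towards the mixer's -x side (roughly towards the robot); y: the pivot line. Friction holds the head's angle. The sprung pad sits above on this axis.
- pad (a joint): push-in of the sprung pad along the head's axis, m: 0 at rest, 0.014 fully down (hard stop). Pad: black rubber disc 92 mm across, rim 5 mm high, 82 mm across inside. Its face at rest is 29 to 45 mm out from point head_top along z, set anew each time and not measured: find it by touch. It resists with 4.5 to 11.5 N; 15 to 20 N holds it down. Keep under 40 N: near the stop creep, under 10 mm/s.
- dish: bystander: small white ceramic dish, 80 mm across, 30 mm high; origin at the centre of its underside
- brush: bystander: wooden brush lying on the table
- spatula: bystander: spatula lying on the table
Mind the look-alikes: they are no part of the job. What is shaped like the jar but green or turquoise is not meant.

How it is judged (in metres and radians):
On the way:
1. the jar's base pressed flat and centred on the pad, the pad fully down, for 1.5 s without a break (value of joint pad above 0.0128 m and contact force between jar and mixer above 5 N and angle between the z axis of jar and the z axis of head_top, either way round below 0.1 rad and x of jar in the frame of head_top between -0.015 and 0.015 m and y of jar in the frame of head_top between -0.015 and 0.015 m), for 1.5 s.
At the end, for the whole second after the job is handed in: The tall jar, once mixed, stands released and at rest, upright within 0.06 rad, on the coaster with its whole base on it (centre within 42 mm of the coaster's centre); the mixer's pad is back up (horizontal distance between jar and coaster below 0.042 m and height (world z) of jar between 0.007 and 0.014 m and angle between jar's own z axis and vertical below 0.06 rad and linear speed of jar below 0.02 m/s and value of joint pad below 0.002 m and contact force between jar and the fingers below 0.1 N); the robot touches nothing.
It fails at once if the jar rammed against the mixer (more than 40 N) (contact force between jar and mixer above 40 N).
It fails at once if the mixer head swung out of its set angle (its top moved more than 4 mm) (distance of head_top from where it was at the start of the episode above 0.004 m).
It fails at once if the jar tipped over (beyond 1 rad) (angle between jar's own z axis and vertical above 1 rad).
It fails at once if the jar dropped (moving faster than 0.4 m/s while not held) (contact force between jar and the fingers below 0.1 N and linear speed of jar above 0.4 m/s).
It fails at once if another jar, dish or tool moved more than 25 mm (distance of any of squat_jar, square_jar, dish, brush, spatula from where it was at the start of the episode above 0.025 m).
It also fails if it takes over 62 s, if anything falls off the work surface, if the arm or the gripper's body presses on something with over 40 N, if the wrist force passes 120 N, or if a joint passes its speed limit or range.

ROBOT

A 7-joint arm with a two-finger parallel gripper is mounted at the origin on the work surface. World frame = base frame: x ahead of the robot, y to its left, z up, the work surface at z = 0. Lengths are in mm, angles in rad, forces in N, time in s.
With the tool pointing down it reaches from about 400 to 875 mm from the base axis. Payload 4.4 kg.
Tool frame: the origin (TCP) lies between the finger pads; the fingertips stand 17 mm ahead of it and the grasp point (between the pads) lies 2 mm behind it; z points along the fingers, y is the line along which they close (so a half turn about z gives the same grasp; the last joint's range is limited). The gripper opens to 85 mm and grips with 20 to 120 N. Pads are 22 mm wide; open, the fingers measure 114 mm over their backs; the gripper's body (76 mm by 85 mm) begins 54 mm behind the grasp point. The pads swing forward as they close: fully open they stand 13 mm farther back than shut.
Start: joints at [-1.384, 0.628, 0.038, 1.517, -0.027, 0.996, -0.02], TCP at [162.551, 629.361, 248.313] pointing down, gripper open.
Joint ranges: [-3.06, 3.06], [-0.37, 2.12], [-1.25, 1.32], [0.18, 2.47], [-1.1, 4.24], [0.23, 1.98], [-2.94, 2.94]. Speed limits (rad/s): [2.57, 2.57, 3.14, 3.14, 3.14, 3.14, 3.14].

INTERFACE

Orientations are given as [roll, pitch, yaw] about the fixed x, y, z axes, in that order (R = Rz(yaw) Ry(pitch) Rx(roll)).
In Python, from cell import sensors, get_image, ctrl gives the robot as it stands.
- The arm moves only by the tool send_rows, never from a script. Its argument "series" is a list of rows, each a list of 3 entries, a list of its own where there are three numbers: the finger opening in mm, from 0 to 85.4, then the shift along the world's x, y, z in units of 60 mm (1.0 is 60 mm), then the turn, a rotation vector about the world's x, y, z in units of 5 degrees (1.0 is 5 degrees). A call has 1 to 8 rows; each row shifts and turns the commanded pose from where the row before left it; what a row does not reach is not made up. A row lasts 1/8 s, in which the tool goes at most 62.5 mm and 10.7 degrees, less where a joint would pass 70% of its speed; a pose out of reach is approached as far as the arm can. A call is refused whole if a number of a shift passes 1 or a number of a turn 1, either way. A call with a gripper value outside its range is refused whole. The fingers move at their own pace and stop on an object; the grip force is fixed at half the most. Time passes only in rows, so rows that do not move let the fingers close. It gives the time, the measured TCP pose, the force, the opening and the grip force at its end, in the units of the state.
- sensors.read_state(): the state, without advancing time (a new reading comes with each control period).
- get_image(name): name is "scene" or "side" or "wrist"; returns a dict with "img" (480x640x3 uint8, red, green, blue), "depth" (480x640 float32, mm along the optical axis (not along the pixel's ray), 0 where there is no reading), "vfov" (degrees; the focal length in pixels is half the picture's height over the tangent of half this angle, whatever the lens; pixels are square), "cx", "cy" (the principal point, pixels), "world_to_cam" (4x4, takes a point from world to camera coordinates). Camera axes: x right, y down, z forward; pixel columns grow to the right and rows downward; lengths in mm; the calibration is good to about 2 mm. A picture is of the moment at which its call begins.
- ctrl.finish_job(): hands the job in; it is judged then, once.
The state is a dict: "clock": time; "qpos": joint angles; "qd": joint speeds; "tau": joint torques, N m; "eef_pos": TCP position; "tool_rot": TCP orientation; "force": force on the tool from outside, world axes, zero at the start; "torque": the same for the moment, N m; "width": finger opening in mm; "gripper_force": force on a finger pad.
Only numpy, scipy, OpenCV 4.12 (cv2) and the standard library are available. Lean on these libraries where they do the work, as an engineer would, in place of code of your own. Each camera call takes 0.05 s, during which the arm holds its last target. There are 200 camera calls.

## Working session

There is one attempt and no reset: what is moved stays moved. The work goes in short steps, Python scripts to look and compute and a tool call to move; the robot and the scene stay as the last step left them, time stands still between calls to the robot, and variables do not carry over. Pictures are saved under pics/ and viewed, at most 10 in all, crops included, and the job is handed in when it is done.

Besides the shell and the picture viewer there is one more tool, called after "Emit:" as name(argument=value, ...) on one line, values as JSON. send_rows: Moves the arm, as the interface text tells. Its arguments: {"type":"object","properties":{"series":{"type":"array"}},"required":["series"]}

```bash
mkdir -p pics; cat > h.py <<'E'
import numpy as np,cv2
from cell import sensors,get_image,ctrl
def grab(n):
    d=get_image(n); d['f']=240/np.tan(np.radians(d['vfov'])/2); d['T']=np.array(d['world_to_cam']); return d
def cloud(d):
    v,u=np.mgrid[0:480,0:640]; z=d['depth']
    p=np.stack([(u-d['cx'])/d['f']*z,(v-d['cy'])/d['f']*z,z],-1)
    R,t=d['T'][:3,:3],d['T'][:3,3]
    w=(p-t)@R; w[z==0]=np.nan; return w
def proj(d,P):
    c=np.atleast_2d(P)@d['T'][:3,:3].T+d['T'][:3,3]; return np.c_[c[:,0]/c[:,2]*d['f']+d['cx'],c[:,1]/c[:,2]*d['f']+d['cy']]
def save(n,img): cv2.imwrite('pics/'+n,cv2.cvtColor(img,cv2.COLOR_RGB2BGR))
E
python3 - <<'E'
from h import *
import pickle
D={n:grab(n) for n in('scene','side')}
pickle.dump(D,open('d0.pkl','wb'))
for n in D: save(n+'0.png',D[n]['img']); print(n,D[n]['vfov'],D[n]['cx'],D[n]['cy'],np.linalg.inv(D[n]['T'])[:3].round(2).tolist(),(D[n]['depth']==0).mean())
print(sensors.read_state())
E
```

```text
scene 46.85901186891798 315.12565083660746 239.59522956784943 [[0.62, 0.41, -0.67, 1340.93], [0.78, -0.31, 0.54, -768.83], [0.02, -0.86, -0.51, 741.48]] 0.007093098958333334
side 55.12427224689518 314.4337189615575 240.57217016019243 [[-1.0, -0.03, 0.07, 489.77], [-0.07, 0.56, -0.83, 776.34], [-0.02, -0.83, -0.56, 721.22]] 0.00408203125
{'clock': 0.1, 'qpos': array([-1.38380097,  0.62925694,  0.0384975 ,  1.51824897, -0.02697614,
        0.99629954, -0.0200389 ]), 'qd': array([-8.58744335e-04, -2.25116668e-03,  4.70656308e-04, -1.82740217e-03,
       -2.78938227e-04, -8.81953629e-06, -2.79719401e-04]), 'tau': array([ 3.35592500e-03, -5.64528966e+01,  1.23091355e+00, -1.93968183e+01,
        1.13901045e-02,  5.42391077e-03,  4.60928106e-05]), 'eef_pos': array([162.44784621, 628.83582333, 247.48594124]), 'tool_rot': array([-3.13990029e+00,  6.78665270e-05,  2.88872920e+00]), 'force': array([ 0.4414063 , -0.93817939, -0.56251337]), 'torque': array([0.0277556 , 0.00138071, 0.01036907]), 'gripper_force': 0.0, 'width': 85.3864357544779}
```

View pics/scene0.png

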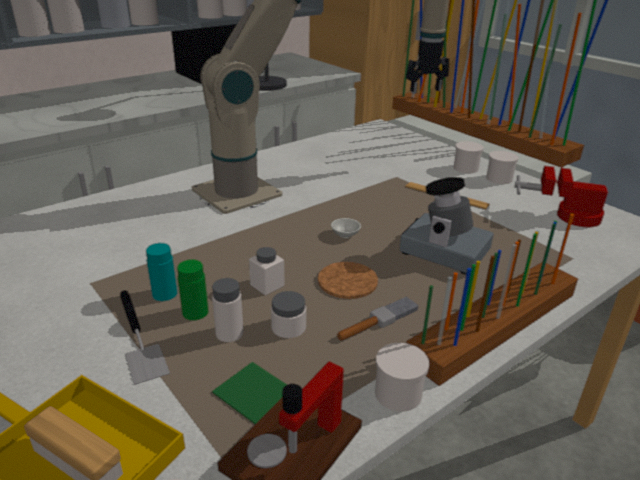

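View pics/side0.png

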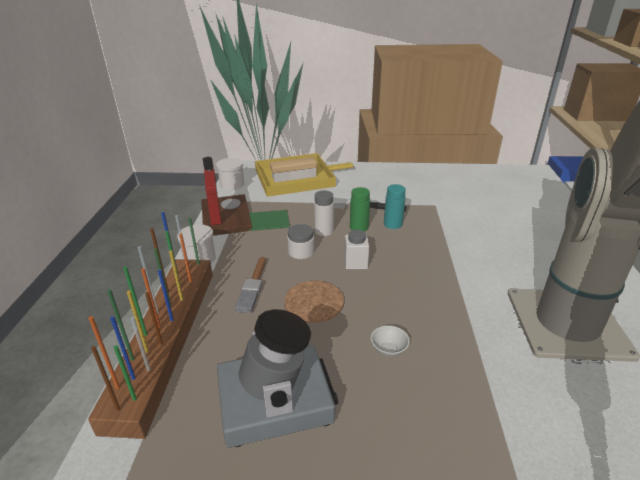

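In the scene view the candidates are turquoise (160,270), green (193,290), white tall with a grey lid (227,310), squat (289,314) and square (267,270). Only the white one at (227,310) in scene, (324,213) in side, fits "tall, white, round, grey lid". The mixer is at (448,225) in scene and (280,370) in side, and the coaster at (348,279) and (314,301).

```bash
python3 - <<'E'
from h import *
import pickle
D=pickle.load(open('d0.pkl','rb'))
s,d=D['scene']['img'],D['side']['img']
a=cv2.resize(s[230:350,140:320],None,fx=3,fy=3,interpolation=2)[:360,:540]
b=cv2.resize(d[300:460,200:360],None,fx=2.25,fy=2.25,interpolation=2)[:360]
save('crop.png',np.hstack([a[:, :430],b])[:, :800])
W={n:cloud(D[n]) for n in D}
for n in D:
  w=W[n]; print(n)
  # table z check
  m=(w[...,2]<6)&(w[...,2]>-15)&(w[...,0]>300)&(w[...,0]<800)&(abs(w[...,1])<400); print('table',np.median(w[m][:,2]),w[m][:,2].std())
  # objects above the table, connected in image
  m=(np.nan_to_num(w[...,2],nan=-1)>14)&(w[...,0]>250)&(w[...,0]<950)&(abs(w[...,1])<500)
  k,L,st,c=cv2.connectedComponentsWithStats(m.astype(np.uint8))
  for i in range(1,k):
    if st[i,4]>150:
      p=w[L==i]; print(c[i].round(),st[i,4],np.nanpercentile(p,2,0).round(),np.nanpercentile(p,98,0).round(),np.median(D[n]['img'][L==i],0))
E
```

```text
scene
table 1.2344327557053187 1.5874681548645009
[466. 295.] 17881 [ 556. -239.   18.] [919. 309. 198.] [85. 63. 43.]
[346. 226.] 338 [359.  60.  14.] [432. 134.  33.] [120. 118. 112.]
[161. 269.] 1330 [ 336. -427.   17.] [ 381. -377.  122.] [ 0. 76. 75.]
[267. 268.] 1179 [ 441. -230.   16.] [ 495. -172.   94.] [115. 108. 104.]
[192. 287.] 1430 [ 437. -405.   17.] [ 481. -355.  122.] [ 6.5 68.  25. ]
[227. 307.] 1544 [ 538. -382.   17.] [ 583. -333.  122.] [111. 105. 102.]
[129. 306.] 276 [ 311. -499.   15.] [ 438. -471.   22.] [14. 13. 14.]
[289. 311.] 1292 [ 585. -282.   16.] [ 647. -219.   70.] [78. 78. 79.]
[383. 315.] 866 [ 698. -187.   15.] [737.   3.  22.] [97. 88. 91.]
[301. 430.] 8698 [ 797. -494.   17.] [ 925. -324.  179.] [65. 30. 16.]
side
table 0.965581206241637 1.3833682151272702
[161. 317.] 14286 [ 814. -447.   17.] [911. 331. 200.] [104.  80.  58.]
[377. 206.] 1540 [ 327. -485.   16.] [ 477. -348.  121.] [ 63.  118.   85.5]
[324. 211.] 764 [ 527. -369.   17.] [ 580. -324.  121.] [154. 149. 145.]
[300. 239.] 713 [ 576. -272.   16.] [ 642. -209.   70.] [105. 104. 102.]
[356. 248.] 796 [ 433. -216.   16.] [ 490. -167.   93.] [180. 175. 171.]
[250. 288.] 651 [ 695. -180.   15.] [734.   8.  22.] [116. 112. 114.]
[275. 382.] 11239 [510. 188.  20.] [701. 338. 192.] [105. 109. 111.]
[390. 338.] 599 [358.  62.  14.] [430. 136.  32.] [162. 162. 156.]
```

View pics/crop.png

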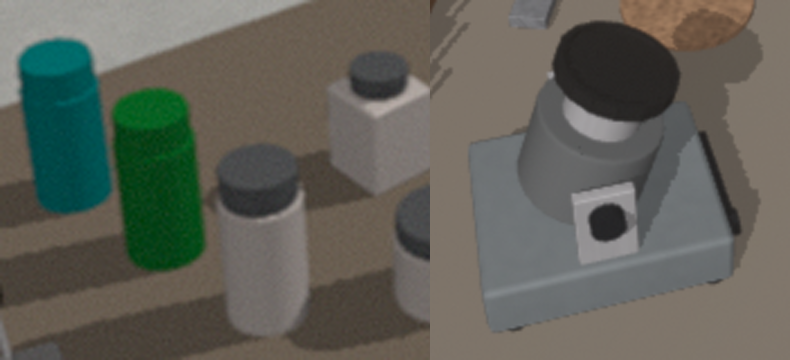

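The left half shows the white jar with its grey lid at crop (260,240), which confirms the target. The right half shows the mixer with its black pad at crop (617,70), leaning on its stem. Next I fit the geometry.

```bash
cat > fit.py <<'E'
from h import *
from scipy.optimize import least_squares
def circ(p,r):
    f=lambda q:np.hypot(p[:,0]-q[0],p[:,1]-q[1])-r
    s=least_squares(f,p[:,:2].mean(0),loss='soft_l1',f_scale=1.5); return s.x.round(1),np.std(f(s.x)).round(2),len(p)
def box(w,c,r,z0,z1):
    return w[(np.hypot(w[...,0]-c[0],w[...,1]-c[1])<r)&(w[...,2]>z0)&(w[...,2]<z1)]
E
python3 - <<'E'
from fit import *
import pickle
D=pickle.load(open('d0.pkl','rb')); W={n:cloud(D[n]) for n in D}
for n in D:
  w=W[n]; g=D[n]['img'].astype(int)
  print(n,'jar',circ(box(w,(558,-355),45,20,88),28),'lidtop z',np.median(box(w,(558,-353),18,112,130)[:,2]),
   'squat',circ(box(w,(613,-245),45,15,40),36),'lidc',box(w,(558,-353),35,117,130).mean(0).round(1))
  # coaster: brown
  m=(w[...,2]>4)&(w[...,2]<15)&(np.hypot(w[...,0]-590,w[...,1]+10)<170)&(g[...,0]-g[...,2]>35)
  k,L,st,c=cv2.connectedComponentsWithStats(m.astype(np.uint8)); i=1+st[1:,4].argmax(); 
  cc,h=cv2.findContours((L==i).astype(np.uint8),0,1)[0],0
  pts=max(cc,key=len)[:,0]; P=w[pts[:,1],pts[:,0]]; print(' coaster',circ(P,70),cv2.minEnclosingCircle(P[:,:2].astype(np.float32)),np.median(w[L==i][:,2]))
  # pad: black, high
  m=(w[...,2]>130)&(np.hypot(w[...,0]-600,w[...,1]-260)<110)&(g.max(2)<60)
  m=cv2.erode(m.astype(np.uint8),np.ones((3,3)))>0
  p=w[m]; q=p.mean(0)
  print(' pad px',m.sum(),q.round(1))
  keep=np.ones(len(p),bool)
  for _ in range(8):
    q=p[keep].mean(0); nrm=np.linalg.svd(p[keep]-q,full_matrices=False)[2][2]; nrm*=np.sign(nrm[2]); r=(p-q)@nrm; keep=abs(r)<4
  print(' plane',q.round(1),nrm.round(3),'tilt',np.arccos(nrm[2]).round(3),'az',np.degrees(np.arctan2(nrm[1],nrm[0])).round(1),np.percentile(r,[2,10,30,50,70,90,98]).round(1),r[keep].std())
E
```

```text
scene jar (array([ 553.8, -353.5]), np.float64(1.35), 777) lidtop z 120.20098690345506 squat (array([ 610.5, -245.7]), np.float64(1.36), 340) lidc [ 557.2 -355.1  120. ]
 coaster (array([561.8, -40.4]), np.float64(2.12), 142) ((558.0379028320312, -38.098167419433594), 75.62090301513672) 10.178866427323559
 pad px 429 [600.6 224.7 175.3]
 plane [592.5 230.5 181.6] [-0.303 -0.092  0.949] tilt 0.322 az -163.1 [-59.8 -51.9  -1.3  -0.3   0.7   3.2   5.2] 1.5755097994159513
side jar (array([ 553.8, -354.5]), np.float64(1.79), 414) lidtop z 119.41602005881408 squat (array([ 610. , -246.5]), np.float64(1.64), 195) lidc [ 553.5 -350.8  119.5]
 coaster (array([560.1, -38.7]), np.float64(1.78), 146) ((560.0438232421875, -38.378448486328125), 71.22003173828125) 9.763460007690625
 pad px 1627 [588.6 240.2 181.8]
 plane [587.9 238.4 181. ] [-0.292 -0.109  0.95 ] tilt 0.317 az -159.5 [-3.1 -1.6 -0.7 -0.1  0.7  3.9  5.3] 1.4845084851282897
```

Emit:
send_rows(series=[[85,[0.6,-0.7,0.35],[0,0,0]],[85,[0.6,-0.7,0.35],[0,0,0]],[85,[0.6,-0.7,0.35],[0,0,0]],[85,[0.6,-0.7,0.35],[0,0,0]],[85,[0.6,-0.7,0.35],[0,0,0]],[85,[0.6,-0.7,0.35],[0,0,0]],[85,[0.6,-0.7,0.35],[0,0,0]],[85,[0.6,-0.7,0.35],[0,0,0]]])

```text
clock: 1.1
eef_pos: [451.3, 291.7, 416.8]
tool_rot: [-3.141, -0.0, 2.889]
force: [1.3, 0.7, -0.3]
width: 84.9
gripper_force: 0.0
```

```bash
python3 - <<'E'
from h import *
import pickle
d=grab('wrist'); s=sensors.read_state(); pickle.dump(d,open('w1.pkl','wb')); save('w1.png',d['img'])
print(d['vfov'],np.linalg.inv(d['T']).round(2)[:3].tolist(),s['clock'],s['eef_pos'],s['tool_rot'],s['qpos'].round(2),proj(d,[[588,238,181],[554,-354,120]]))
E
```

```text
67.45172155806625 [[0.25, 0.93, 0.28, 378.86], [0.97, -0.24, -0.07, 311.86], [0.0, 0.29, -0.96, 542.25]] 1.15 [458.3252934  283.9967949  419.79037777] [-3.14066792  0.0091184   2.87701852] [-0.71  0.31  0.14  1.57 -0.04  1.26  0.74] [[ 301.33323486  332.13648788]
 [-111.92761143  381.35188126]]
```

View pics/w1.png

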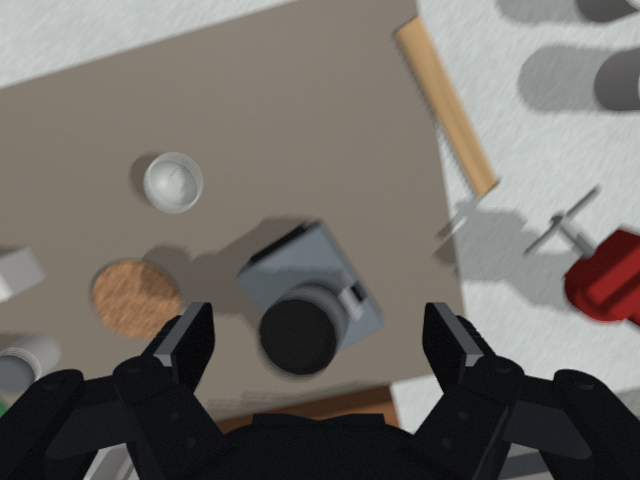

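The wrist view shows the pad at (300,335) and the coaster at (135,300). It is slightly blurred because the arm was still moving, so I'll retake it at rest and fit the head model to all the depth data.

```bash
python3 - <<'E'
from h import *
from scipy.optimize import least_squares
import pickle
d=grab('wrist'); d=grab('wrist'); pickle.dump(d,open('w2.pkl','wb'))
D=pickle.load(open('d0.pkl','rb')); D['wrist']=d
def cyl(r,h,R,h0,h1):
    dr=r-R; dh=np.maximum(h-h1,h0-h); return np.minimum(np.maximum(dr,dh),0)+np.hypot(np.maximum(dr,0),np.maximum(dh,0))
def model(q,p):
    c=q[:3]; n=np.array([np.sin(q[3])*np.cos(q[4]),np.sin(q[3])*np.sin(q[4]),np.cos(q[3])])
    v=p-c; h=v@n; r=np.linalg.norm(v-h[:,None]*n,axis=1)
    pad=np.maximum(cyl(r,h,46,-q[6],5),-cyl(r,h,41,0,30))
    return np.minimum(pad,cyl(r,h,50,-q[5]-30,-q[5])),n
P={}
for k,dd in D.items():
    w=cloud(dd).reshape(-1,3); m=(np.hypot(w[:,0]-592,w[:,1]-242)<75)&(w[:,2]>128)&(w[:,2]<210); P[k]=w[m]
for ks in (['scene'],['side'],['wrist'],['scene','side','wrist']):
    p=np.vstack([P[k] for k in ks]); x0=[588,238,180,.33,np.radians(-161),37,8]
    s=least_squares(lambda q:np.clip(model(q,p)[0],-8,8),x0,loss='soft_l1',f_scale=1.5,x_scale=[1,1,1,.02,.02,1,1])
    q=s.x; print(ks,len(p),q[:3].round(1),'tilt %.3f az %.1f'%(q[3],np.degrees(q[4])),q[5:].round(1),np.median(abs(model(q,p)[0])).round(2),model(q,p)[1].round(4))
# mixer base azimuth: base top points
for k,dd in D.items():
    w=cloud(dd).reshape(-1,3); b=w[(w[:,2]>50)&(w[:,2]<59)&(np.hypot(w[:,0]-610,w[:,1]-255)<140)]
    print(k,len(b),cv2.minAreaRect(b[:,:2].astype(np.float32)) if len(b) else '')
s=sensors.read_state();print(s['clock'],s['eef_pos'],s['tool_rot'],s['force'])
E
```

```text
['scene'] 1310 [589.3 235.4 180.8] tilt 0.313 az -159.5 [43.2  6.7] 1.21 [-0.2887 -0.1076  0.9514]
['side'] 3391 [588.3 235.7 180.4] tilt 0.320 az -161.6 [43.9  8.4] 0.63 [-0.2986 -0.0992  0.9492]
['wrist'] 5799 [588.4 236.4 179.9] tilt 0.323 az -161.8 [44.3  9.7] 0.49 [-0.3016 -0.0989  0.9483]
['scene', 'side', 'wrist'] 10500 [588.5 235.9 180.1] tilt 0.322 az -162.2 [43.7  7.8] 0.61 [-0.3014 -0.0969  0.9486]
scene 1574 ((615.038818359375, 239.97348022460938), (190.1429901123047, 152.2839813232422), 17.98929786682129)
side 4378 ((611.6849975585938, 245.26646423339844), (189.74911499023438, 151.2294464111328), 18.56600570678711)
wrist 5711 ((611.5453491210938, 245.20309448242188), (189.37887573242188, 148.7222442626953), 18.285865783691406)
1.25 [453.08209941 290.21286971 417.20385084] [3.14108219e+00 2.37742293e-03 2.88151119e+00] [-0.26730072  1.03587073  0.24425088]
```

Emit:
send_rows(series=[[85,[0.15,-0.95,-0.2],[0,0,0]],[85,[0.15,-0.95,-0.2],[0,0,0]],[85,[0.15,-0.95,-0.2],[0,0,0]],[85,[0.15,-0.95,-0.2],[0,0,0]],[85,[0.15,-0.95,-0.2],[0,0,0]],[85,[0.15,-0.95,-0.2],[0,0,0]],[85,[0.15,-0.95,-0.2],[0,0,0]],[85,[0.15,-0.95,-0.2],[0,0,0]]])

```text
clock: 2.25
eef_pos: [522.8, -162.3, 319.2]
tool_rot: [3.14, -0.001, 2.891]
force: [0.3, -0.4, 0.1]
width: 85.2
gripper_force: 0.0
```

Emit:
send_rows(series=[[85,[0.13,-0.8,-0.45],[0,0,0]],[85,[0.13,-0.8,-0.45],[0,0,0]],[85,[0.13,-0.8,-0.45],[0,0,0]],[85,[0.13,-0.8,-0.45],[0,0,0]],[85,[0,0,0],[0,0,0]],[85,[0,0,0],[0,0,0]]])

```text
clock: 3.0
eef_pos: [554.2, -352.6, 211.4]
tool_rot: [3.139, -0.002, 2.89]
force: [-0.8, 0.5, 0.0]
width: 84.9
gripper_force: 0.0
```

```bash
python3 - <<'E'
from fit import *
import pickle
d=grab('wrist'); w=cloud(d); save('w3.png',d['img'])
print('jar',circ(box(w,(554,-354),42,20,88),28),'lid',(lambda p:(p.mean(0),len(p),cv2.minEnclosingCircle(p[:,:2].astype(np.float32))))(box(w,(554,-354),32,116,125)))
s=sensors.read_state();print(s['clock'],s['eef_pos'],s['tool_rot'],s['qpos'].round(2))
E
```

```text
jar (array([ 554.4, -353.2]), np.float64(0.15), 798) lid (array([ 552.74626289, -352.88865333,  119.73034701]), 4782, ((554.0888671875, -353.09234619140625), 26.014339447021484))
3.05 [ 554.65943716 -352.20851154  212.20272366] [ 3.13965072e+00 -2.44701663e-04  2.89121183e+00] [ 0.37  0.69  0.27  1.54 -0.21  0.94  2.02]
```

View pics/w3.png

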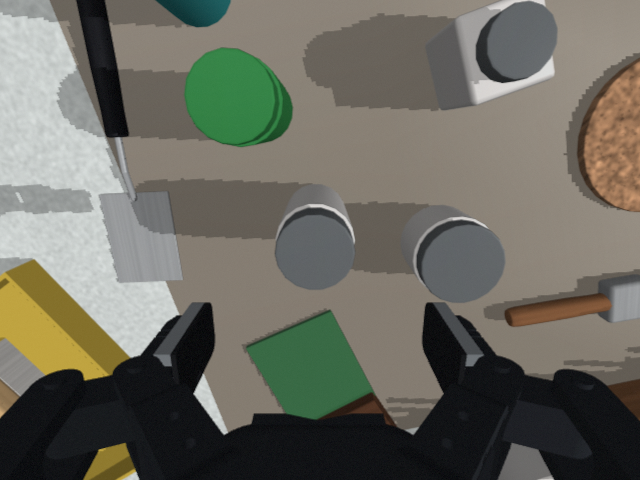

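The white jar's lid is at (315,245), with the squat jar at (458,258) and the green one at (232,97). The gripper is centred over the white jar, so I go down and grip.

Emit:
send_rows(series=[[85,[0,-0.01,-0.6],[0,0,0]],[85,[0,0,-0.6],[0,0,0]],[85,[0,0,-0.6],[0,0,0]],[85,[0,0,-0.42],[0,0,0]],[85,[0,0,0],[0,0,0]],[40,[0,0,0],[0,0,0]],[40,[0,0,0],[0,0,0]],[40,[0,0,0],[0,0,0]]])

```text
clock: 4.05
eef_pos: [555.3, -355.5, 81.4]
tool_rot: [-3.141, 0.004, 2.889]
force: [0.6, 2.6, 6.6]
width: 54.6
gripper_force: 63.8
```

Emit:
send_rows(series=[[40,[0,0,0],[0,0,0]],[40,[0,0,0],[0,0,0]],[40,[0,0,0],[0,0,0]],[40,[0,0,0],[0,0,0]]])

```text
clock: 4.55
eef_pos: [555.4, -355.5, 81.4]
tool_rot: [-3.141, 0.004, 2.889]
force: [-0.2, 1.9, 6.8]
width: 54.3
gripper_force: 63.8
```

Emit:
send_rows(series=[[40,[0,0,0.2],[0,0,0]],[40,[0,0,0.6],[0,0,0]],[40,[0,0,0.8],[0,0,0]],[40,[0,0,0.8],[0,0,0]],[40,[0,0,0.8],[0,0,0]],[40,[0,0,0],[0,0,0]],[40,[0,0,0],[0,0,0]],[40,[0,0,0],[0,0,0]]])

```text
clock: 5.55
eef_pos: [552.7, -354.4, 269.1]
tool_rot: [3.14, -0.004, 2.889]
force: [1.3, 0.6, -2.8]
width: 54.6
gripper_force: 64.1
```

```bash
python3 - <<'E'
from fit import *
s=sensors.read_state();print(s)
for n in('side','scene'):
  d=grab(n); w=cloud(d); x,y,z=s['eef_pos']
  a=box(w,(x,y),50,z-75,z-20); print(n,circ(a,28),a[:,2].min())
  p=box(w,(x,y),42,z-100,z+10)
  print(np.percentile(p[:,2],[0,1,50,99]))
E
```

```text
{'clock': 5.55, 'qpos': array([ 0.36390024,  0.6359926 ,  0.28616134,  1.47295926, -0.19277111,
        1.06444131,  2.00940249]), 'qd': array([ 0.00122328,  0.00524079,  0.0007041 , -0.0070657 ,  0.00101512,
       -0.0019172 ,  0.0002139 ]), 'tau': array([ 4.66625229e-02, -5.88872802e+01,  4.84606996e+00, -2.09478450e+01,
        2.00526573e-02,  1.71691849e-02,  1.13460780e-05]), 'eef_pos': array([ 552.71983671, -354.38410533,  269.13258796]), 'tool_rot': array([ 3.14034098, -0.00386558,  2.88879318]), 'force': array([ 1.26545317,  0.63119141, -2.80483776]), 'torque': array([ 0.03419642, -0.01098727,  0.02150634]), 'gripper_force': 64.11935806274414, 'width': 54.63857412291804}
side (array([ 551. , -353.4]), np.float64(1.76), 409) 194.32560782770292
[187.28760949 188.73610607 232.34021075 278.13068057]
scene (array([ 551.6, -352.8]), np.float64(1.3), 798) 194.2588653452789
[186.22245512 189.14271014 239.64054355 278.16230571]
```

Emit:
send_rows(series=[[40,[0,0.4,0.2],[0,0,0.82]],[40,[0,0.8,0.2],[0,0,0.82]],[40,[0,0.8,0.2],[0,0,0.82]],[40,[0,0.8,0.2],[0,0,0.82]],[40,[0,0.8,0.2],[0,0,0.82]],[40,[0,0.8,0],[0,0,0.82]],[40,[0,0.8,0],[0,0,0.82]],[40,[0,0.8,0],[0,0,0.82]]])

```text
clock: 6.65
eef_pos: [553.1, 7.4, 331.5]
tool_rot: [3.141, 0.0, -2.817]
force: [1.1, 0.3, -2.6]
width: 54.7
gripper_force: 64.1
```

Emit:
send_rows(series=[[40,[0,0.8,0],[0.28,-0.88,0]],[40,[0,0.8,0],[0.28,-0.88,0]],[40,[0,0.8,0],[0.28,-0.88,0]],[40,[0,0.8,0],[0.28,-0.88,0]],[40,[0,0.3,0],[0,0,0]],[40,[0,0,0],[0,0,0]],[40,[0,0,0],[0,0,0]]])

```text
clock: 7.52
eef_pos: [553.6, 213.6, 331.1]
tool_rot: [-3.137, 0.321, -2.822]
force: [0.7, 0.2, -2.9]
width: 54.6
gripper_force: 64.2
```

```bash
cat > jarfit.py <<'E'
from fit import *
from scipy.spatial.transform import Rotation as Ro
n=np.array([-.3014,-.0969,.9486]); F=np.array([588.5,236,180.1])
ex=np.array([n[2],0,0])+0; 
ax=np.cross(n,[0,0,1]); ax/=np.linalg.norm(ax)  # pivot line
ey=np.array([-np.sin(np.radians(18)),np.cos(np.radians(18)),0]); ey-=ey@n*n; ey/=np.linalg.norm(ey); ex=np.cross(ey,n)
def jar(views=('side','scene')):
    s=sensors.read_state(); R=Ro.from_euler('xyz',s['tool_rot']).as_matrix(); t=s['eef_pos']; z=-R[:,2]
    print(s['clock'],t.round(1),'force',s['force'].round(1),'z',z.round(4),'ang to n',np.arccos(z@n).round(4),'y',R[:,1].round(3),'w',s['width'].round(1))
    P=[]
    for v in views:
        w=cloud(grab(v)).reshape(-1,3); d=w-t; h=d@z; r=np.linalg.norm(d-h[:,None]*z,axis=1)
        P.append(w[(h>-78)&(h<-20)&(r<36)&(r>22)])
    for p in P+[np.vstack(P)]:
        def f(q):
            a=z+q[2]*ex+q[3]*ey; a/=np.linalg.norm(a); d=p-t-q[0]*ex-q[1]*ey; return np.linalg.norm(d-np.outer(d@a,a),axis=1)-28
        o=least_squares(f,np.zeros(4),loss='soft_l1',f_scale=1.5,x_scale=[1,1,.02,.02]); q=o.x
        a=z+q[2]*ex+q[3]*ey; a/=np.linalg.norm(a); b=t+q[0]*ex+q[1]*ey-81.8*a
        print(len(p),'axis',a.round(4),'ang',np.arccos(a@n).round(3),(a@ex).round(3),(a@ey).round(3),'base in head frame',np.round([(b-F)@ex,(b-F)@ey,(b-F)@n],1))
E
python3 -c "
from jarfit import *
jar()"
```

```text
jarfit.py:9: RuntimeWarning: invalid value encountered in arccos
  print(s['clock'],t.round(1),'force',s['force'].round(1),'z',z.round(4),'ang to n',np.arccos(z@n).round(4),'y',R[:,1].round(3),'w',s['width'].round(1))
Traceback (most recent call last):
  File "jarfit.py", line 9, in jar
    print(s['clock'],t.round(1),'force',s['force'].round(1),'z',z.round(4),'ang to n',np.arccos(z@n).round(4),'y',R[:,1].round(3),'w',s['width'].round(1))
                                                                                                                                      ^^^^^^^^^^^^^^^^
AttributeError: 'float' object has no attribute 'round'
```

```bash
sed -i "s/,s\['width'\].round(1)/,s['width']/" jarfit.py; sed -i 's/n=np.array(\[-.3014,-.0969,.9486\]);/n=np.array([-.3014,-.0969,.9486]); n\/=np.linalg.norm(n);/; s/np.arccos(z@n)/np.arccos(min(1,z@n))/' jarfit.py; python3 -c "
from jarfit import *
jar()"
```

```text
7.525 [553.6 213.6 331.1] force [ 0.7  0.2 -2.9] z [-0.3014 -0.0948  0.9488] ang to n 0.0021 y [-0.313  0.95  -0.005] w 54.58823726596127
1150 axis [-0.2955 -0.0995  0.9502] ang 0.007 0.005 -0.004 base in head frame [  8.3 -10.   74.1]
608 axis [-0.2971 -0.1043  0.9491] ang 0.009 0.002 -0.008 base in head frame [ 9.4 -9.3 74.1]
1758 axis [-0.2962 -0.1007  0.9498] ang 0.007 0.004 -0.005 base in head frame [ 8.6 -9.9 74.1]
```

Emit:
send_rows(series=[[40,[0.03,0.07,-0.3],[0,0,0]],[40,[0.03,0.07,-0.3],[0,0,0]],[40,[0.03,0.06,-0.3],[0,0,0]],[40,[0,0,0],[0,0,0]],[40,[0,0,0],[0,0,0]]])

```text
clock: 8.25
eef_pos: [559.8, 226.0, 277.8]
tool_rot: [-3.138, 0.323, -2.823]
force: [-0.2, 0.3, -2.1]
width: 54.3
gripper_force: 64.2
```

```bash
python3 -c "
from jarfit import *
jar()"
```

```text
8.25 [559.8 226.  277.8] force [-0.2  0.3 -2.1] z [-0.3029 -0.0958  0.9482] ang to n 0.0019 y [-0.312  0.95  -0.004] w 54.34306351133061
1057 axis [-0.2964 -0.0976  0.9501] ang 0.005 0.005 -0.002 base in head frame [ 0.9 -0.  20.5]
576 axis [-0.303  -0.0913  0.9486] ang 0.006 0.0 0.006 base in head frame [ 2.2  0.7 20.5]
1633 axis [-0.299  -0.0961  0.9494] ang 0.003 0.003 0.0 base in head frame [ 1.2  0.1 20.5]
```

Emit:
send_rows(series=[[40,[0.0155,0.005,-0.065],[0,0,0]],[40,[0.0155,0.005,-0.065],[0,0,0]],[40,[0.0155,0.005,-0.065],[0,0,0]],[40,[0.0155,0.005,-0.065],[0,0,0]],[40,[0,0,0],[0,0,0]],[40,[0.005,0.0016,-0.0158],[0,0,0]],[40,[0.005,0.0016,-0.0158],[0,0,0]]])

```text
clock: 9.22
eef_pos: [563.5, 228.2, 259.7]
tool_rot: [-3.138, 0.323, -2.821]
force: [-0.0, -0.3, -2.4]
width: 54.4
gripper_force: 64.2
```

Emit:
send_rows(series=[[40,[0.005,0.0016,-0.0158],[0,0,0]],[40,[0.005,0.0016,-0.0158],[0,0,0]],[40,[0.005,0.0016,-0.0158],[0,0,0]],[40,[0.005,0.0016,-0.0158],[0,0,0]]])

```text
clock: 9.72
eef_pos: [564.6, 228.5, 256.1]
tool_rot: [-3.138, 0.322, -2.821]
force: [-1.7, -0.8, 1.4]
width: 54.1
gripper_force: 64.2
```

Emit:
send_rows(series=[[40,[0.005,0.0016,-0.0158],[0,0,0]],[40,[0.005,0.0016,-0.0158],[0,0,0]],[40,[0.005,0.0016,-0.0158],[0,0,0]],[40,[0.005,0.0016,-0.0158],[0,0,0]]])

```text
clock: 10.22
eef_pos: [565.9, 228.9, 252.1]
tool_rot: [-3.138, 0.322, -2.821]
force: [-3.8, -0.5, 2.6]
width: 54.2
gripper_force: 64.4
```

Emit:
send_rows(series=[[40,[0.005,0.0016,-0.0158],[0,0,0]],[40,[0.005,0.0016,-0.0158],[0,0,0]],[40,[0.005,0.0016,-0.0158],[0,0,0]],[40,[0.005,0.0016,-0.0158],[0,0,0]]])

```text
clock: 10.72
eef_pos: [567.1, 229.3, 248.3]
tool_rot: [-3.138, 0.322, -2.821]
force: [-4.7, -0.6, 4.8]
width: 54.5
gripper_force: 64.6
```

```bash
python3 -c "
from jarfit import *
jar()"
```

```text
10.725 [567.1 229.3 248.3] force [-4.7 -0.6  4.8] z [-0.3019 -0.0961  0.9485] ang to n 0.0009 y [-0.314  0.95  -0.004] w 54.51568618377721
986 axis [-0.2988 -0.0995  0.9491] ang 0.004 0.002 -0.003 base in head frame [ -0.8   1.  -10. ]
553 axis [-0.3114 -0.1041  0.9446] ang 0.013 -0.012 -0.004 base in head frame [  0.3   1.9 -10. ]
1539 axis [-0.3025 -0.1001  0.9479] ang 0.003 -0.002 -0.003 base in head frame [ -0.6   1.1 -10. ]
```

Emit:
send_rows(series=[[40,[0.005,0.0016,-0.0158],[0,0,0]],[40,[0.005,0.0016,-0.0158],[0,0,0]],[40,[0.0038,0.0012,-0.012],[0,0,0]]])

```text
clock: 11.2
eef_pos: [567.9, 229.6, 245.7]
tool_rot: [-3.138, 0.322, -2.821]
force: [-4.9, -1.1, 4.8]
width: 54.6
gripper_force: 64.8
```

Emit:
send_rows(series=[[40,[0.0025,0.0008,-0.008],[0,0,0]],[40,[0.0025,0.0008,-0.008],[0,0,0]]])

```text
clock: 11.45
eef_pos: [568.2, 229.7, 244.8]
tool_rot: [-3.138, 0.322, -2.821]
force: [-4.4, -1.8, 6.2]
width: 54.4
gripper_force: 64.8
```

Emit:
send_rows(series=[[40,[0.0025,0.0008,-0.008],[0,0,0]],[40,[0,0,0],[0,0,0]]])

```text
clock: 11.7
eef_pos: [568.3, 229.8, 244.4]
tool_rot: [-3.138, 0.322, -2.821]
force: [-5.3, -1.9, 5.9]
width: 54.7
gripper_force: 64.8
```

Emit:
send_rows(series=[[40,[0.0025,0.0008,-0.008],[0,0,0]],[40,[0,0,0],[0,0,0]]])

```text
clock: 11.95
eef_pos: [568.4, 229.7, 244.2]
tool_rot: [-3.138, 0.323, -2.821]
force: [-6.6, -1.7, 8.8]
width: 54.7
gripper_force: 65.4
```

Emit:
send_rows(series=[[40,[0.0025,0.0008,-0.008],[0,0,0]],[40,[0,0,0],[0,0,0]]])

```text
clock: 12.2
eef_pos: [568.5, 229.8, 244.2]
tool_rot: [-3.138, 0.323, -2.821]
force: [-8.4, -2.8, 11.8]
width: 54.6
gripper_force: 65.9
```

Emit:
send_rows(series=[[40,[0.0015,0.0005,-0.005],[0,0,0]],[40,[0,0,0],[0,0,0]],[40,[0,0,0],[0,0,0]],[40,[0,0,0],[0,0,0]],[40,[0,0,0],[0,0,0]],[40,[0,0,0],[0,0,0]],[40,[0,0,0],[0,0,0]],[40,[0,0,0],[0,0,0]]])

```text
clock: 13.2
eef_pos: [568.5, 229.8, 244.1]
tool_rot: [-3.138, 0.323, -2.821]
force: [-10.1, -3.4, 14.8]
width: 54.7
gripper_force: 66.0
```

```bash
python3 -c "
from jarfit import *
jar()"
```

```text
13.2 [568.5 229.8 244.1] force [-10.1  -3.4  14.8] z [-0.3024 -0.0965  0.9483] ang to n 0.0011 y [-0.314  0.95  -0.003] w 54.74378230732882
983 axis [-0.2971 -0.1006  0.9495] ang 0.006 0.003 -0.005 base in head frame [ -0.8   1.1 -14.4]
552 axis [-0.2991 -0.0984  0.9491] ang 0.003 0.002 -0.002 base in head frame [  0.1   1.8 -14.4]
1535 axis [-0.2977 -0.1     0.9494] ang 0.005 0.003 -0.004 base in head frame [ -0.6   1.2 -14.4]
```

Fully down: about 14.4 mm of travel, flat, centred within 2 mm, and about 20 N. I hold it there longer.

Emit:
send_rows(series=[[40,[0,0,0],[0,0,0]],[40,[0,0,0],[0,0,0]],[40,[0,0,0],[0,0,0]],[40,[0,0,0],[0,0,0]],[40,[0,0,0],[0,0,0]],[40,[0,0,0],[0,0,0]],[40,[0,0,0],[0,0,0]],[40,[0,0,0],[0,0,0]]])

```text
clock: 14.3
eef_pos: [568.5, 229.8, 244.2]
tool_rot: [-3.138, 0.323, -2.821]
force: [-9.4, -3.8, 15.1]
width: 54.6
gripper_force: 66.0
```

Emit:
send_rows(series=[[40,[0,0,0],[0,0,0]],[40,[0,0,0],[0,0,0]],[40,[0,0,0],[0,0,0]],[40,[0,0,0],[0,0,0]]])

```text
clock: 14.8
eef_pos: [568.5, 229.8, 244.2]
tool_rot: [-3.138, 0.323, -2.821]
force: [-10.4, -3.3, 15.4]
width: 54.5
gripper_force: 66.0
```

Emit:
send_rows(series=[[40,[-0.0125,-0.004,0.04],[0,0,0]],[40,[-0.0125,-0.004,0.04],[0,0,0]],[40,[-0.0125,-0.004,0.04],[0,0,0]],[40,[-0.0125,-0.004,0.04],[0,0,0]],[40,[-0.0125,-0.004,0.04],[0,0,0]],[40,[-0.025,-0.008,0.08],[0,0,0]],[40,[-0.05,-0.016,0.158],[0,0,0]],[40,[-0.1,-0.032,0.316],[0,0,0]]])

```text
clock: 15.8
eef_pos: [554.0, 224.9, 287.8]
tool_rot: [-3.137, 0.32, -2.821]
force: [-0.2, 0.7, -2.4]
width: 54.7
gripper_force: 64.5
```

Emit:
send_rows(series=[[40,[-0.15,-0.05,0.48],[0,0,0]],[40,[-0.15,-0.05,0.48],[0,0,0]],[40,[0,-0.5,0.2],[-0.28,0.88,0]],[40,[0,-0.8,0],[-0.28,0.88,0]],[40,[0,-0.8,0],[-0.28,0.88,0]],[40,[0,-0.8,0],[-0.28,0.88,0]],[40,[0,-0.6,0],[0,0,0]],[40,[0,0,0],[0,0,0]]])

```text
clock: 16.8
eef_pos: [536.7, 4.9, 358.0]
tool_rot: [-3.139, 0.0, -2.829]
force: [-0.1, 0.6, -2.9]
width: 54.6
gripper_force: 64.3
```

```bash
python3 -c "
from jarfit import *
import jarfit
jarfit.n=np.array([0,0,1.]); jarfit.ex=np.array([1.,0,0]); jarfit.ey=np.array([0,1.,0]); jarfit.F=np.array([560.5,-39,10])
jar()"
```

```text
16.8 [536.7   4.9 358. ] force [-0.1  0.6 -2.9] z [-8.0e-04  2.5e-03  1.0e+00] ang to n 0.0026 y [-0.308  0.951 -0.003] w 54.634403320570414
813 axis [0.0045 0.004  1.    ] ang 0.006 0.005 0.004 base in head frame [-25.2  43.8 266.2]
627 axis [-0.0047  0.0086  1.    ] ang 0.01 -0.005 0.009 base in head frame [-24.5  47.4 266.2]
1440 axis [-8.0e-04  2.6e-03  1.0e+00] ang 0.003 -0.001 0.003 base in head frame [-25.1  44.8 266.2]
```

Emit:
send_rows(series=[[40,[0.08,-0.15,-0.7],[0,0,0]],[40,[0.08,-0.15,-0.8],[0,0,0]],[40,[0.08,-0.15,-0.8],[0,0,0]],[40,[0.08,-0.15,-0.8],[0,0,0]],[40,[0.1,-0.15,-0.8],[0,0,0]],[40,[0,0,-0.2],[0,0,0]],[40,[0,0,0],[0,0,0]],[40,[0,0,0],[0,0,0]]])

```text
clock: 17.9
eef_pos: [563.1, -34.8, 113.7]
tool_rot: [-3.141, 0.004, -2.821]
force: [0.5, -0.4, -2.6]
width: 54.5
gripper_force: 64.6
```

```bash
python3 -c "
from jarfit import *
import jarfit
jarfit.n=np.array([0,0,1.]); jarfit.ex=np.array([1.,0,0]); jarfit.ey=np.array([0,1.,0]); jarfit.F=np.array([560.5,-39,10])
jar()"
```

```text
17.9 [563.1 -34.8 113.7] force [ 0.5 -0.4 -2.6] z [-3.6e-03 -4.0e-04  1.0e+00] ang to n 0.0036 y [-0.315  0.949 -0.001] w 54.521150614210974
490 axis [ 8.e-04 -7.e-04  1.e+00] ang 0.001 0.001 -0.001 base in head frame [ 1.4  4.8 21.9]
517 axis [ 0.0072 -0.01    0.9999] ang 0.012 0.007 -0.01 base in head frame [ 1.5  5.9 21.9]
1007 axis [ 0.0047 -0.0041  1.    ] ang 0.006 0.005 -0.004 base in head frame [ 1.4  5.2 21.9]
```

Lower 18 mm with a 5 mm centring shift, then creep to contact.

Emit:
send_rows(series=[[40,[0,-0.04,-0.1],[0,0,0]],[40,[0,-0.04,-0.1],[0,0,0]],[40,[0,0,-0.1],[0,0,0]],[40,[0,0,-0.02],[0,0,0]],[40,[0,0,-0.02],[0,0,0]]])

```text
clock: 18.62
eef_pos: [561.5, -40.4, 91.5]
tool_rot: [3.141, -0.001, -2.822]
force: [-2.8, 0.1, 6.7]
width: 54.5
gripper_force: 65.2
```

Emit:
send_rows(series=[[40,[0,0,-0.015],[0,0,0]],[40,[0,0,-0.015],[0,0,0]]])

```text
clock: 18.88
eef_pos: [561.6, -40.5, 91.4]
tool_rot: [3.141, 0.0, -2.822]
force: [-5.4, 0.6, 20.3]
width: 54.3
gripper_force: 66.4
```

Emit:
send_rows(series=[[40,[0,0,0.03],[0,0,0]],[40,[0,0,0],[0,0,0]]])

```text
clock: 19.12
eef_pos: [562.0, -40.4, 91.5]
tool_rot: [-3.141, 0.001, -2.822]
force: [-0.5, -0.4, 0.2]
width: 54.3
gripper_force: 65.0
```

Emit:
send_rows(series=[[60,[0,0,0],[0,0,0]],[70,[0,0,0],[0,0,0]],[85,[0,0,0],[0,0,0]],[85,[0,0,0],[0,0,0]],[85,[0,0,0],[0,0,0]],[85,[0,0,0],[0,0,0]]])

```text
clock: 19.88
eef_pos: [561.7, -40.5, 91.4]
tool_rot: [-3.142, 0.0, -2.822]
force: [-0.2, 0.6, -0.0]
width: 84.9
gripper_force: 0.0
```

Emit:
send_rows(series=[[85,[0,0,0.2],[0,0,0]],[85,[0,0,0.5],[0,0,0]],[85,[0,0,0.8],[0,0,0]],[85,[0,0,0.8],[0,0,0]],[85,[0,0,0.8],[0,0,0]],[85,[0,0,0],[0,0,0]],[85,[0,0,0],[0,0,0]]])

```text
clock: 20.75
eef_pos: [561.3, -40.4, 277.6]
tool_rot: [3.141, 0.0, -2.822]
force: [-1.0, -0.1, -0.7]
width: 84.7
gripper_force: 0.0
```

```bash
python3 - <<'E'
from fit import *
for n in('scene','side'):
  d=grab(n); w=cloud(d)
  for a,b in((20,55),(55,100)): print(n,circ(box(w,(560,-40),45,a,b),28))
  print(np.percentile(box(w,(560,-40),22,115,140)[:,2],[5,50,95]))
save('end.png',d['img']); s=sensors.read_state(); print(s['clock'],s['eef_pos'],s['force'],s['width'])
E
```

```text
scene (array([560.6, -38.9]), np.float64(1.62), 301)
scene (array([560.5, -39. ]), np.float64(1.64), 412)
[128.0075172  130.46319438 132.49203827]
side (array([560.3, -39.8]), np.float64(1.28), 285)
side (array([560.4, -39.9]), np.float64(1.24), 381)
[127.99250057 129.81996934 131.72669964]
20.85 [560.79134193 -40.41637822 276.37044688] [ 0.4117887  -0.28155646 -0.51478973] 85.46946846526605
```

View pics/end.png

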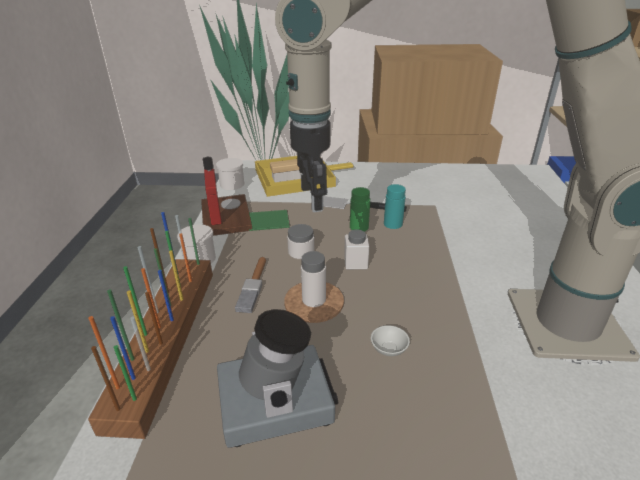

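The jar stands upright on the coaster at (314,280), the mixer pad at (283,332) looks as it did at the start, the other things have not moved and the gripper is clear.

```bash
python3 -c "
from h import *
print(ctrl.finish_job())"
```

```text
the job is handed in; nothing more can be done
None
```

I pressed the jar flat on the pad at about 20 N and held it there for over 2 s. It now stands released and upright within about 1 mm of the coaster's centre, with nothing else visibly moved; the job was handed in at about 21 s, with no verdict returned.

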